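# Find the loose hatch in the slate key shelf and push it open

## Robot

A 6-joint arm with a two-finger parallel gripper is mounted at the origin on the work surface. World frame = base frame: x ahead of the robot, y to its left, z up, the work surface at z = 0. Lengths are in mm, angles in degrees, forces in N, time in s.
With the tool pointing down it reaches from about 325 to 850 mm from the base axis. Payload 15.5 kg.
Tool frame: the origin (TCP) lies on the front face of the gripper's body, between the roots of the fingers; the fingertips stand 78 mm ahead of it and the grasp point (between the pads) lies 60 mm ahead of it; z points along the fingers, x is the direction in which the jaws open and shut, and the axes are right-handed (so a half turn about z gives the same grasp; the last joint's range is limited). The gripper opens to 91 mm and grips with 3 to 60 N. Pads are 32 mm wide; open, the fingers measure 118 mm over their backs; the gripper's body (76 mm by 178 mm) begins 60 mm behind the grasp point.
Start: joints at [67.924, 28.281, 77.091, -0, 74.628, -5.472], TCP at [178.596, 598.941, 292.215] pointing down, gripper open.
Joint ranges: [-166.48, 166.48], [-47.26, 123.95], [12.59, 153.08], [-70.14, 250.14], [6.76, 159.57], [-176.63, 176.63]. Speed limits (degrees/s): [108.29, 108.29, 147.25, 172.46, 172.46, 172.46].

## Interface

Orientations are given as [roll, pitch, yaw] about the fixed x, y, z axes, in that order (R = Rz(yaw) Ry(pitch) Rx(roll)).
In Python, from station import robot, vision, workorder gives the robot as it stands. The module is installed in compiled form; this text tells all that it offers.
- The arm moves only by the tool play_rows, never from a script. Its argument "series" is text: rows parted by semicolons, each of 6 numbers parted by spaces: the shift along the world's x, y, z in m, then the turn, a rotation vector about the world's x, y, z in degrees. In form: dx dy dz rx ry rz; .... A call has 1 to 10 rows; each row shifts and turns the pose as measured when the row begins; what a row does not reach is not made up. A row lasts 1/12 s, in which the tool goes at most 41.7 mm and 7.16 degrees, less where a joint would pass 70% of its speed; a pose out of reach is approached as far as the arm can. A call with a gripper value outside its range is refused whole. "fingers" is the closure, from -1 (fully open) to 1 (shut), so that 0 is half open, set as the call begins (left out, the last holds). The fingers move at their own pace and stop on an object; "squeeze" is the grip in N (left out, the last holds). Time passes only in rows, so rows that do not move let the fingers close. It gives the time, the measured TCP pose, the force and the opening at its end, in the units of the state.
- robot.get_obs(): the state, without advancing time (a new reading comes with each control period).
- vision.snapshot(name): name is "side" or "top"; returns a dict with "color" (384x512x3 uint8, red, green, blue), "K" (3x3 intrinsics, pixels), "distortion" ([k1, k2, p1, p2, k3] as OpenCV has them; the pictures are not rectified), "cam_to_world" (4x4, takes a point from camera to world coordinates). Camera axes: x right, y up, looking along -z (the intrinsics and any distortion apply to the point x, -y, -z); pixel columns grow to the right and rows downward; lengths in mm; the calibration is good to about 2 mm. A picture is of the moment at which its call begins. There is no depth.
- workorder.job_done(): hands the job in, once; it reports no verdict.
The state is a dict: "time": time; "q": joint angles; "joint_vel": joint speeds; "tau": joint torques, N m; "tool_pos": TCP position; "tcp_rot": TCP orientation; "force": force on the tool from outside, world axes, zero at the start; "ft_torque": the same for the moment, N m; "width": finger opening in mm.
Only numpy, scipy, OpenCV 4.12 (cv2) and the standard library are available. Lean on these libraries where they do the work, as an engineer would, in place of code of your own. Each camera call takes 0.05 s, during which the arm holds its last target.

## Task

One of the four identical spruce hatches in the slate shelf has been left off its catch, while the other three are bolted: press on the hatches near an end until you find the one that rocks on its pivots, then push that hatch wide open, so that it stands up against its stop and the fuse holder beneath can be reached, and leave it standing open. Do not force any hatch. Pick nothing up, and leave the turntable and all the loose things where they are.

Things in the scene. Friction and masses are not known exactly. Their poses are not given: they have to be found in the camera images.
- hatch_1: one of four identical spruce hatch boards, 120 (its x) by 90 (its y) by 12 mm thick, flush in the grey slate shelf, whose top is 100 mm above the work surface. Origin: centre of the board, 6 mm under its top face, on the pivot axis; z is its upward normal. It pivots about its own y through the centre (brass plates in the slate mark the pivots): pressing either x end down lifts the other.
- hatch_2: spruce hatch, identical to hatch_1 in sizes, origin, axes and behaviour. All four: a bolted hatch gives about 1 mm at most. The one off its catch tips either way under about 3 N at its end (0.12 N m of pivot friction), stays at any angle where it is left, and has its stop at 1.35 rad (77 degrees) either way.
- hatch_3: spruce hatch, identical to hatch_1 in sizes, origin, axes and behaviour. All four: which one is off its catch changes from run to run and cannot be seen. The opening under a hatch is 124 by 94 mm and about 90 mm deep.
- hatch_4: spruce hatch, identical to hatch_1 in sizes, origin, axes and behaviour. The four lie in one row along their y, two on each side of the turntable, their x axes parallel and pointing away from the robot. All four: a finger pushed level against the raised edge of a low-tilted hatch rubs on it and can jam; a finger that rises with the edge as it swings does not.
- turntable (a joint): the round spruce turntable, 220 mm across, in the middle of the shelf between the two pairs of hatches, its top 6 mm above the slate; its angle in rad, 0 at the start; turns with light friction. To be left alone.
- lever_handle: loose steel lever door handle on the turntable: round rose 52 mm across and 10 mm thick, lever 18 mm thick running 117 mm along its +y at 46 mm height (55 mm tall in all). Origin: centre of the rose's underside. Bystander.
- torch: loose black torch with a rubber grip, standing on its head on the turntable, 42 mm across and 128 mm tall. Origin: centre of its underside. Bystander.
- fuse_tin: loose red enamel tin of spare fuses on the turntable, 50 by 72 by 29 mm high. Origin: centre of its underside. Bystander.
- brass_cylinder: loose brass cylinder lock standing on the turntable, 42 mm across and 37 mm tall. Origin: centre of its underside. Bystander.
- padlock: loose brass padlock lying on the slate beyond the outer hatch at the shelf's +y end, body 34 by 40 by 18 mm high with a steel shackle to its +x. Origin: centre of the body's underside. Bystander.
- key_fob: loose steel key on a yellow fob lying on the slate on the robot's side of the turntable, fob 22 by 45 mm, 97 mm long in all along its +y, 5 mm high. Origin: centre of the fob's underside. Bystander.
- screwdriver: loose orange-handled screwdriver lying on the slate behind the turntable, 160 mm long, handle 22 mm square. Origin: where the shaft leaves the handle, at the underside; handle along its -x. Bystander.

How it is judged:
By the outcome, as a careful person would: the job done as asked, in the order asked, and still so for the second after the job is handed in, with the robot touching nothing.
It also fails if it takes over 64 s, if anything falls off the work surface, if the arm or the gripper's body presses on something with over 40 N, if the wrist force passes 120 N, or if a joint passes its speed limit or range.

## Working session

There is one attempt and no reset: what is moved stays moved. The work goes in short steps, Python scripts to look and compute and a tool call to move; the robot and the scene stay as the last step left them, time stands still between calls to the robot, and variables do not carry over. Pictures are saved under pics/ and viewed, and the job is handed in when it is done.

Besides the shell and the picture viewer there is one more tool, called after "Call:" in YAML: its name, and indented under it one key for each argument. play_rows: Moves the arm, as the interface text tells. Its arguments: {"type":"object","properties":{"series":{"type":"string"},"fingers":{"type":"number"},"squeeze":{"type":"number"}},"required":["series"]}

```bash
mkdir -p pics
python3 - <<'E'
from station import robot, vision
import cv2
print(robot.get_obs())
for n in("top","side"):
    s=vision.snapshot(n); cv2.imwrite(f"pics/{n}0.png",s["color"][:,:,::-1]); print(n,s["K"],s["distortion"],s["cam_to_world"])
E
```

```text
{'time': 0.0, 'q': array([ 6.79237555e+01,  2.83154330e+01,  7.71261379e+01, -9.37303756e-05,
        7.46268360e+01, -5.47205743e+00]), 'joint_vel': array([ 0.09846268, -0.01792584,  0.0506099 ,  0.05968463,  0.09685629,
       -0.03443284]), 'tau': array([ 3.18377097e-03, -8.78807116e+01, -3.81851828e+01,  7.09220697e-02,
        5.33518090e-02, -1.10077683e-04]), 'tool_pos': array([178.49832957, 598.68869898, 291.63811619]), 'tcp_rot': array([-1.79993567e+02,  6.81037588e-02,  7.33958416e+01]), 'force': array([-0.50036583,  0.30448096, -0.14465774]), 'ft_torque': array([ 0.00181062, -0.02649467, -0.06213306]), 'width': 91.02399380651464}
top [[420.69517666   0.         258.1371055 ]
 [  0.         420.69517666 189.10967228]
 [  0.           0.           1.        ]] [-0.13605171  0.          0.          0.          0.        ] [[-2.51325301e-02  9.88140954e-01 -1.51478745e-01  3.42869086e+02]
 [-9.99656363e-01 -2.59709692e-02 -3.55881429e-03  7.09540874e+01]
 [-7.45065998e-03  1.51337249e-01  9.88454109e-01  1.35995545e+03]
 [ 0.00000000e+00  0.00000000e+00  0.00000000e+00  1.00000000e+00]]
side [[367.85534043   0.         258.2304782 ]
 [  0.         367.85534043 198.68359949]
 [  0.           0.           1.        ]] [-0.00501612  0.          0.          0.          0.        ] [[-8.70536452e-01  3.60690327e-01 -3.34766744e-01  2.68360563e+02]
 [-4.92014436e-01 -6.50922262e-01  5.78119367e-01  5.74632427e+02]
 [-9.38506261e-03  6.67984054e-01  7.44116405e-01  7.96186907e+02]
 [ 0.00000000e+00  0.00000000e+00  0.00000000e+00  1.00000000e+00]]
```

View pics/top0.png

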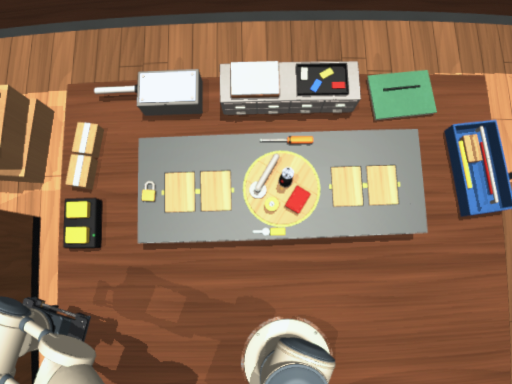

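View pics/side0.png

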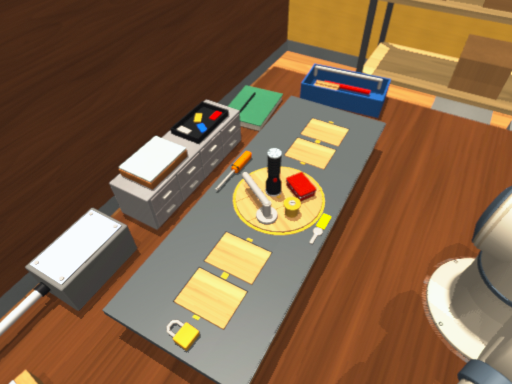

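The top view shows the slate shelf. There are hatches at about (180,192), (216,190), (347,186) and (382,185), the turntable is at (282,188), and the arm is at the lower left, clear of the shelf. Next I'll measure the hatches.

```bash
cat > h.py <<'E'
import numpy as np, cv2
def ray(s,uv):
    p=cv2.undistortPoints(np.array(uv,float).reshape(-1,1,2),s["K"],s["distortion"]).reshape(-1,2)
    d=np.c_[p[:,0],-p[:,1],-np.ones(len(p))]@s["cam_to_world"][:3,:3].T
    return s["cam_to_world"][:3,3],d
def onplane(s,uv,z):
    o,d=ray(s,uv); t=(z-o[2])/d[:,2]; return (o+d*t[:,None])[:,:2]
E
python3 - <<'E'
from station import vision
from h import *
for n in("top","side"):
    s=vision.snapshot(n); im=s["color"]; hsv=cv2.cvtColor(im,cv2.COLOR_RGB2HSV)
    m=cv2.inRange(hsv,(12,50,130),(30,170,255)); m=cv2.morphologyEx(m,cv2.MORPH_OPEN,np.ones((5,5)))
    cs,_=cv2.findContours(m,cv2.RETR_EXTERNAL,cv2.CHAIN_APPROX_NONE)
    for c in cs:
        if cv2.contourArea(c)<500: continue
        w=onplane(s,c[:,0,:]+0.0,100); r=cv2.minAreaRect(w.astype(np.float32))
        if not(200<r[0][0]<800): continue
        print(n,cv2.boundingRect(c),np.round(r[0],1),np.round(r[1],1),round(r[2],2))
    g=hsv
E
```

```text
top (164, 172, 26, 41) [535.  326.2] [125.5  74.5] 3.36
top (200, 171, 25, 40) [535.8 215.8] [ 72.9 121.4] 89.79
top (331, 166, 27, 41) [ 538.9 -184.3] [124.8  74.7] 2.3
top (366, 165, 33, 40) [ 540.4 -304.4] [123.3  93.7] 0.3
top (246, 152, 72, 73) [525.9  -9.6] [184.3 221.6] 50.81
top (0, 30, 98, 275) [648.  787.9] [902.2 368.6] 0.02
side (175, 269, 71, 60) [535.4 316.5] [124.2  96.8] 0.57
side (205, 233, 66, 51) [536.6 205.9] [124.3  95.8] 0.56
side (236, 166, 86, 66) [535.1  11.1] [212.4 205.1] 58.76
side (286, 138, 49, 31) [ 540.2 -194.4] [125.2  99.2] 0.69
side (302, 118, 46, 28) [ 541.3 -304.1] [126.1 100.5] 0.83
side (363, 42, 149, 85) [ 313.9 -781.5] [391. 519.] 89.94
side (417, 0, 95, 25) [  330.9 -1517.8] [244.8 427.4] 89.83
```

Call:
play_rows:
  series: "0.028 -0.026 0 0 0 2; 0.028 -0.026 0 0 0 2; 0.028 -0.026 0 0 0 2; 0.028 -0.026 0 0 0 2; 0.028 -0.026 0 0 0 2; 0.028 -0.026 0 0 0 2; 0.028 -0.026 0 0 0 2; 0.028 -0.026 0 0 0 2; 0.028 -0.026 0 0 0 1; 0.028 -0.026 0 0 0 0"
  fingers: 1
  squeeze: 20

```text
time: 1.03
tool_pos: [462.2, 330.3, 290.7]
tcp_rot: [-179.9, 0.0, 91.9]
force: [0.4, 0.6, 0.4]
width: 27.0
```

Call:
play_rows:
  series: "0.012 -0.007 -0.03 0 0 -0.5; 0.012 -0.007 -0.03 0 0 -0.5; 0 0 -0.03 0 0 0; 0 0 -0.008 0 0 0; 0 0 0 0 0 0"

```text
time: 1.45
tool_pos: [494.5, 309.0, 191.1]
tcp_rot: [179.8, -0.1, 90.4]
force: [0.1, -0.2, 0.7]
width: 0.4
```

Run:
```python
from station import robot, vision
import cv2
print(robot.get_obs()['tool_pos'])
for n in("top","side"):
    s=vision.snapshot(n); c=s["color"][100:300,80:330] if n=="top" else s["color"][180:384,60:330]
    cv2.imwrite(f"pics/{n}1.png",cv2.resize(c[:,:,::-1],None,fx=2.5,fy=2.5))
```

```text
[494.53700231 309.00536815 191.09997619]
```

View pics/side1.png

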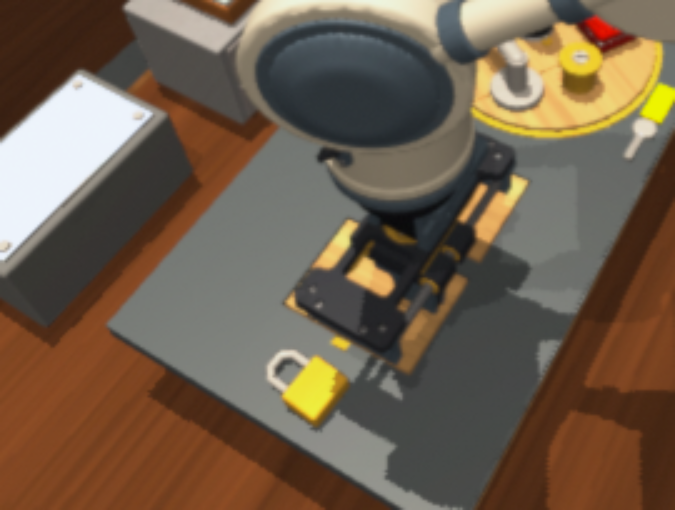

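The view shows the closed fingers over hatch 1's near half, with the padlock clear. I'll press down gently.

Call:
play_rows:
  series: "-0.007 0.006 -0.004 0 0 0; 0 0 -0.003 0 0 0; 0 0 -0.002 0 0 0; 0 0 -0.002 0 0 0; 0 0 -0.001 0 0 0"

```text
time: 1.97
tool_pos: [487.3, 319.5, 185.9]
tcp_rot: [179.2, -0.4, 90.6]
force: [0.4, 0.7, -0.3]
width: 0.4
```

Call:
play_rows:
  series: "0 0 -0.003 0 0 0; 0 0 -0.003 0 0 0; 0 0 -0.002 0 0 0; 0 0 -0.002 0 0 0"

```text
time: 2.3
tool_pos: [488.1, 320.0, 176.6]
tcp_rot: [179.1, -0.4, 90.6]
force: [5.2, -1.4, 8.6]
width: 0.5
```

Call:
play_rows:
  series: "0 0 -0.001 0 0 0; 0 0 -0.001 0 0 0"

```text
time: 2.47
tool_pos: [489.1, 320.1, 175.1]
tcp_rot: [178.9, -0.5, 90.6]
force: [-4.8, 0.9, 5.7]
width: 0.4
```

Call:
play_rows:
  series: "0 0 -0.001 0 0 0; 0 0 -0.001 0 0 0"

```text
time: 2.63
tool_pos: [489.0, 320.1, 173.2]
tcp_rot: [178.9, -0.5, 90.6]
force: [-1.3, 0.2, 8.2]
width: 0.6
```

Call:
play_rows:
  series: "0 0 -0.002 0 0 0; 0 0 -0.002 0 0 0; 0 0 0 0 0 0"

```text
time: 2.88
tool_pos: [489.1, 320.0, 169.3]
tcp_rot: [178.9, -0.5, 90.6]
force: [-1.4, 1.2, 0.7]
width: 0.2
```

```bash
cat > snap.py <<'E'
import sys,cv2
from station import robot, vision
k=sys.argv[1]; o=robot.get_obs(); print(o['time'],o['tool_pos'].round(1),o['tcp_rot'].round(1),o['force'].round(1))
s=vision.snapshot("top"); t=s["color"][100:300,100:350]
u=vision.snapshot("side"); c=u["color"][184:384,100:350]
import numpy as np
cv2.imwrite(f"pics/both{k}.png",cv2.resize(np.hstack([t,c])[:,:,::-1],(800,320)))
cv2.imwrite(f"pics/side{k}.png",cv2.resize(c[:,:,::-1],None,fx=3,fy=3,interpolation=cv2.INTER_CUBIC))
E
python3 snap.py 2
```

```text
2.8833 [489.1 320.  169.3] [178.9  -0.5  90.6] [-1.4  1.2  0.7]
```

View pics/side2.png

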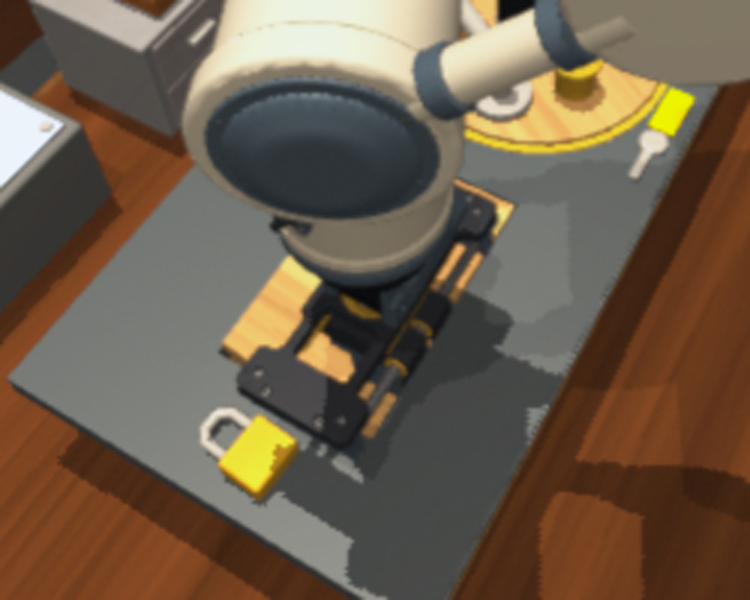

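Hatch 1 rocks. It is tipped about 15°, its far edge is visibly raised at about (225,350), and the force is under 9 N. I'll carry on opening it by pushing its upper face down and forward, tilting the tool as it goes.

Call:
play_rows:
  series: "0.001 0 -0.002 0 0 0; 0.001 0 -0.002 0 0 0; 0.001 0 -0.003 0 0 0; 0 0 0 0 0 0"

```text
time: 3.32
tool_pos: [491.8, 320.1, 162.4]
tcp_rot: [179.0, -0.6, 90.6]
force: [0.7, -0.3, 0.7]
width: 0.2
```

Call:
play_rows:
  series: "-0.001 0 -0.0025 0 -1.2 0; -0.001 0 -0.0025 0 -1.2 0; -0.001 0 -0.0025 0 -1.3 0; -0.001 0 -0.0025 0 -1.3 0; 0 0 0 0 0 0"

```text
time: 3.73
tool_pos: [488.0, 320.0, 151.9]
tcp_rot: [173.8, -0.5, 90.6]
force: [-1.4, 0.3, 1.6]
width: 0.3
```

```bash
python3 snap.py 3
```

```text
3.7333 [488.  320.  151.9] [173.8  -0.5  90.6] [-1.4  0.3  1.6]
```

View pics/side3.png

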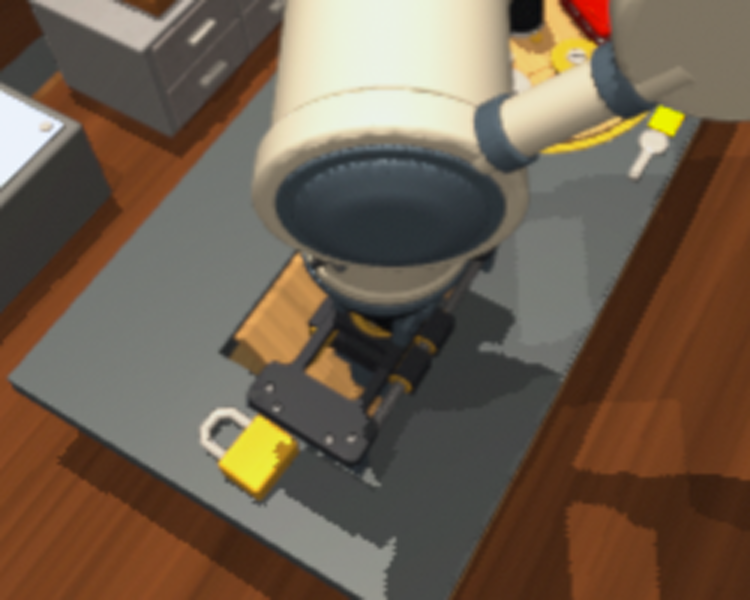

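The far end has risen well, to about 45°, and the padlock is untouched. Continuing.

Call:
play_rows:
  series: "0 0 -0.002 0 -1.5 0; 0 0 -0.002 0 -1.5 0; 0 0 -0.0025 0 -1.5 0; 0 0 0 0 0 0"

```text
time: 4.17
tool_pos: [487.3, 319.6, 144.8]
tcp_rot: [169.6, -0.4, 90.5]
force: [-1.5, -0.1, 0.9]
width: 0.3
```

Call:
play_rows:
  series: "0.001 0 -0.002 0 -0.5 0; 0.001 0 -0.002 0 -0.5 0; 0.001 0 -0.002 0 -0.5 0; 0 0 0 0 0 0"

```text
time: 4.5
tool_pos: [490.4, 319.5, 138.8]
tcp_rot: [168.2, -0.4, 90.5]
force: [-9.4, 1.3, 8.7]
width: 0.3
```

```bash
python3 snap.py 4
```

```text
4.5 [490.4 319.5 138.8] [168.2  -0.4  90.5] [-9.4  1.3  8.7]
```

View pics/side4.png

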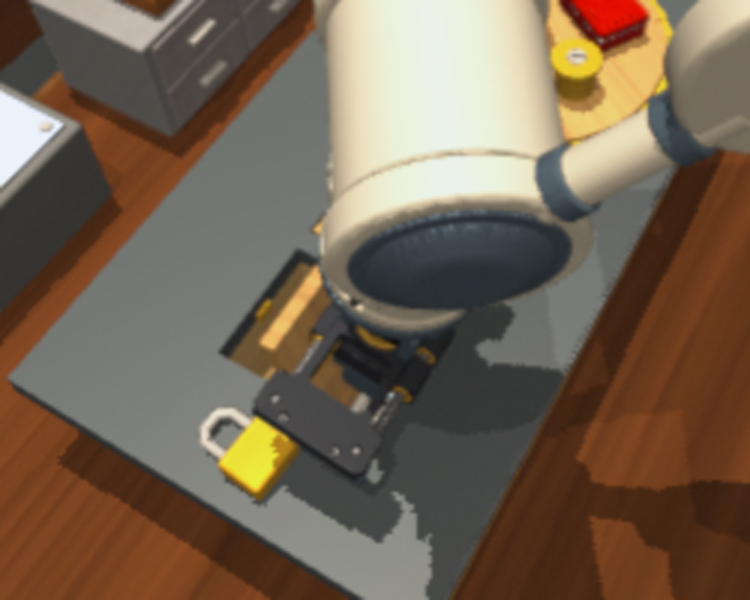

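Call:
play_rows:
  series: "0.001 0 0 0 0 0; 0.001 0 0 0 0 0; 0 0 0 0 0 0"

```text
time: 4.85
tool_pos: [490.6, 319.6, 138.8]
tcp_rot: [168.5, -0.4, 90.4]
force: [-6.6, 1.9, 9.4]
width: 0.6
```

Call:
play_rows:
  series: "-0.002 0 0.003 0 0 0; -0.003 0 0.015 0 0 0; -0.006 0 0.03 0 0 0; -0.01 0 0.035 0 0 0; -0.03 0 0.025 0 2 0; -0.03 0 0.02 0 2 0; -0.035 0 0.02 0 2 0; -0.02 0.035 0 0 2 0; -0.02 0.035 0 0 2 0; 0 0 0 0 0 0"

```text
time: 5.68
tool_pos: [331.8, 389.9, 294.8]
tcp_rot: [178.7, -0.6, 90.0]
force: [0.3, -0.6, -0.1]
width: 0.3
```

```bash
python3 snap.py 5
```

```text
5.6833 [331.8 389.9 294.8] [178.7  -0.6  90. ] [ 0.3 -0.6 -0.1]
```

View pics/both5.png

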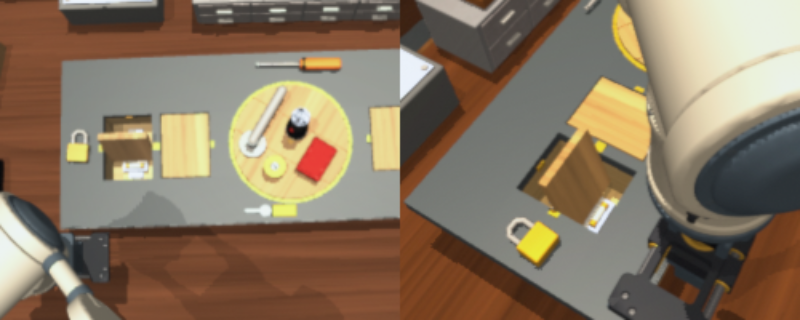

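View pics/side5.png

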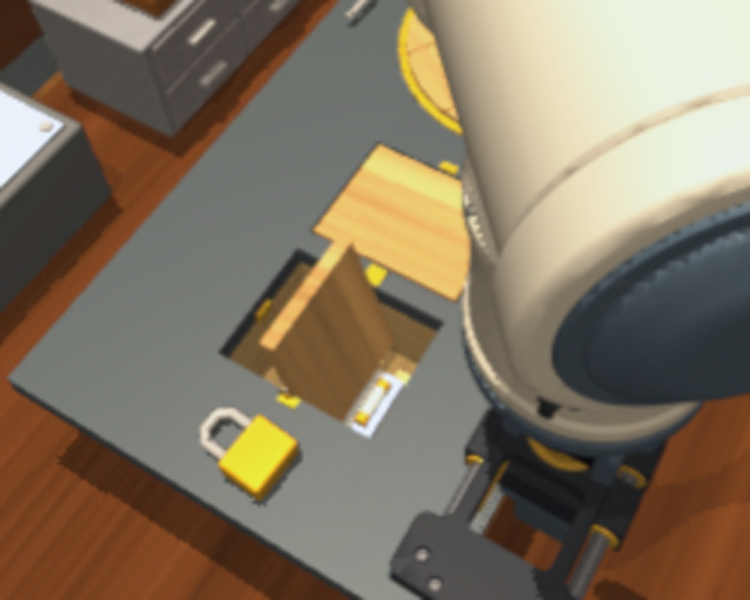

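The hatch stands open, with the fuse holder visible at (375,400) and everything else in place. Next I'll measure the angle.

Run:
```python
from station import vision
import cv2,numpy as np
s=vision.snapshot("side");c=s["color"][255:340,165:255]
t=vision.snapshot("top");d=t["color"][165:220,155:213]
cv2.imwrite("pics/z6.png",cv2.resize(c[:,:,::-1],None,fx=7,fy=7,interpolation=cv2.INTER_CUBIC))
cv2.imwrite("pics/zt6.png",cv2.resize(d[:,:,::-1],None,fx=10,fy=10,interpolation=cv2.INTER_CUBIC))
```

```text
(no output)
```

View pics/z6.png

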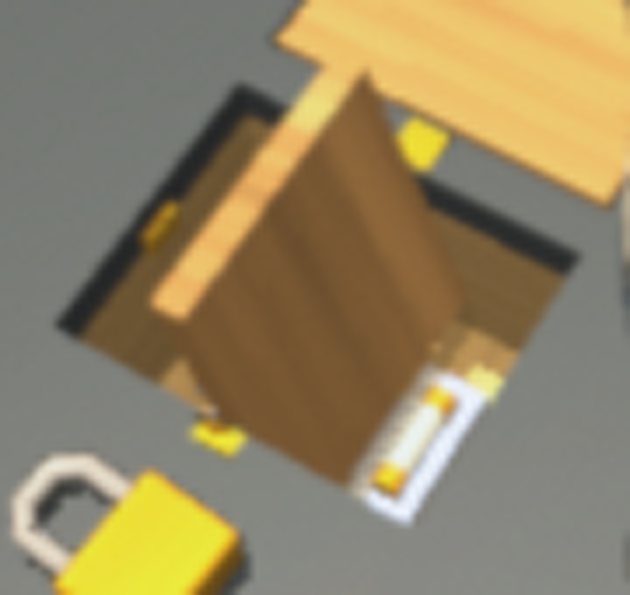

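View pics/zt6.png

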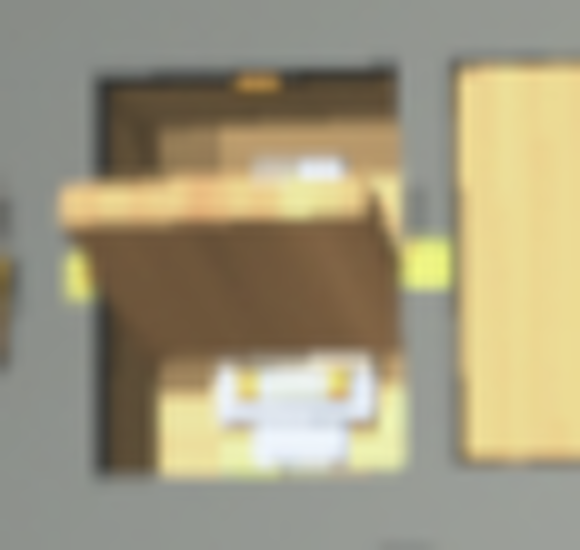

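Run:
```python
from station import vision
from h import *
s=vision.snapshot("side");t=vision.snapshot("top")
S=np.array([(152,300),(183,320),(367,73),(322,62)])/7+[165,255]-.43
T=np.array([(62,187),(70,228),(372,217),(363,178)])/10+[155,165]-.45
oS,dS=ray(s,S);oT,dT=ray(t,T)
P=[]
for a,b in zip(dS,dT):
    k=np.linalg.lstsq(np.c_[a,-b],oT-oS,rcond=None)[0]; p=oS+a*k[0];q=oT+b*k[1];P.append((p+q)/2);print(P[-1].round(1),np.linalg.norm(p-q).round(1))
P=np.array(P)
# opening corners: side & top
So=np.array([(60,325),(240,87),(578,262)])/7+[165,255]-.43
print("open side",onplane(s,So,100).round(1))
To=np.array([(97,75),(398,68),(97,475),(405,472)])/10+[155,165]-.45
print("open top",onplane(t,To,100).round(1))
```

```text
[552.8 360.6 153.7] 0.3
[542.3 359.5 150. ] 2.8
[543.1 270.  148.2] 1.9
[555.6 273.1 148.3] 3.9
open side [[595.4 362.2]
 [596.3 271.2]
 [473.8 271.2]]
open top [[596.6 362.9]
 [596.1 269.5]
 [473.1 361.8]
 [471.8 267.6]]
```

```bash
python3 -c "
from station import workorder,robot
print(workorder.job_done()); print(robot.get_obs()['force'])"
```

```text
the job is handed in; nothing more can be done
None
the job is handed in; nothing more can be done
```

Hatch 1, the outer one on the +y side next to the padlock, was the one off its catch. It now stands wide open and the fuse holder beneath is in view. I handed the job in at about 6 s.

- **Finding it:** Hatch 1 was the first I pressed, with closed fingers on its near end. It gave about 9 mm with no reading over 9 N up, so I did not press the other three.
- **Opening it:** I pushed it open in small steps, tilting the tool, until it stopped moving. The highest reading then was about 13 N, and I drew the arm well clear.
- **Angle:** After the arm was clear, the two views put the hatch at about 76°, and the last finger contact worked out to about 77°. The stop is at 77°. The two views of the raised corners disagreed by up to 4 mm, so this is good to about 3°.
- **Other things:** After I drew back, the padlock, turntable and loose things looked in place by eye; I did not measure them. The force reading was about zero, so the robot was touching nothing.

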